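# Close the pin tin in the lever press and hold it up

## Task

The lid of the pin tin standing in the little hand press is only resting in its mouth: swing the press's sprung lever all the way down to its stop so that the lid is pushed fully home, and let the lever come back up. Then lift the tin straight out of the press, keeping it level all the way so the pins do not tumble, and hold it still and level about 10 cm or more above the press's base plate so that I can stick a label round it. Finish while holding it up, do not set it down, and leave the drawer cube, cup and dryer ball alone.

Things in the scene. Friction and masses are not known exactly. Their poses are not given: they have to be found in the camera images.
- press: Grey hand press, fixed. Origin on the counter under its base plate (20 mm thick, x -170 to 130, y -65 to 65 mm). Tin stands on the plate at x = -30, y = 0 inside a rim (62 mm inside, 74 mm outside diameter, 4 mm high). Two cheeks at x = 55 to 95, y within 28 mm, 118 mm above the counter, carry the lever's hinge (axis along y, at x = 75, height 99 mm). Its -x end roughly faces the robot
- lever (a joint): angle of the press's lever (rad): 0 = upright, at rest; 1.57 = swung over to the press's -x until level, at its stop, its rubber pad pressing the lid home. A spring returns it to 0 when released. Push needed at the handle: about 1 N rising to 4 N, and 5 N more over the last 0.07 rad as the lid goes in
- lever_grip (a point): middle of the lever's handle: a level round white plastic bar, 16 mm diameter, 80 mm long, sticking out sideways from the lever along the press's +y, 190 mm from the hinge axis. The lever is a steel bar 14 x 22 mm, 203 mm long; its side face is 44 mm from this point, the handle's free end 36 mm the other way. Height over the counter: 289 mm at rest, 99 mm at the stop
- lever_hinge (a point): fixed point on the lever's hinge axis, abreast of the handle's middle, which circles round it at 190 mm radius in the press's x-z plane; at rest the handle is straight above it
- tin: round stainless steel pin tin with straight sides, 56 mm diameter; origin at the centre of its underside, z up along its axis. The can is 58 mm high; on it the lid, a 4 mm thick disc of the same diameter. 62 mm high overall with the lid home, up to 68 mm before. About 0.25 kg; starts standing on the press's base plate, 20 mm above the counter
- lid (a joint): how far the tin's lid has been pushed in (m): 0 = standing 6 mm proud, 0.006 = fully home. It slides stiffly (8 N) and stays where it is
- cube: black plastic drawer cube, 180 mm each way, one drawer with a knob on the side facing the robot; fixed, origin at the centre of its underside. Bystander
- cup: mint ceramic cup, 76 mm across the rim, 88 mm high, origin at the centre of its underside. Bystander
- ball: purple silicone dryer ball with nubs, 68 mm diameter, origin at its underside. Bystander
- cube_drawer0 (a joint): how far the cube's drawer is pulled out (m), 0 = shut
Not all that is in view belongs to the job. There is more than one size of the tin; the one meant has the size given above.

How it is judged:
On the way, in this order (a step that is already met when the one before it is completed fails the run):
1. the lever is swung down to its stop and the lid is home (value of joint lever above 1.52 rad and value of joint lid above 0.005 m and z of tin in the frame of press below 0.024 m), for 0.1 s.
2. the lever is back up at rest, with the tin still standing in the press (value of joint lever below 0.12 rad and z of tin in the frame of press below 0.03 m), for 0.1 s.
3. the tin is lifted well clear of the press (z of tin in the frame of press above 0.1 m), for 0.2 s.
At the end, for the whole second after the job is handed in: Tin held in the fingers, underside over 85 mm above the base plate (105 mm above the counter), within 0.12 rad of level, still (under 20 mm/s, 0.15 rad/s), touching nothing but the gripper; lid home within 1 mm; lever within 0.12 rad of rest (z of tin in the frame of press above 0.105 m and angle between tin's own z axis and vertical below 0.12 rad and linear speed of tin below 0.02 m/s and angular speed of tin below 0.15 rad/s and contact force between tin and the fingers above 1 N and contact force between tin and press below 0.1 N and contact force between tin and cube below 0.1 N and contact force between tin and cup below 0.1 N and contact force between tin and ball below 0.1 N and value of joint lid above 0.005 m and value of joint lever below 0.12 rad); the arm keeps its last pose, push and grip.
It fails at once if the tin is tipped by more than 0.35 rad (angle between tin's own z axis and vertical above 0.35 rad).
It fails at once if the cup, the dryer ball or the cube's drawer is disturbed (distance of cup from where it was at the start of the episode above 0.02 m or distance of ball from where it was at the start of the episode above 0.03 m or value of joint cube_drawer0 above 0.03 m).
It also fails if it takes over 64 s, if anything falls off the work surface, if the arm or the gripper's body presses on something with over 40 N, if the wrist force passes 120 N, or if a joint passes its speed limit or range.

## Robot

A 7-joint arm with a two-finger parallel gripper is mounted at the origin on the work surface. World frame = base frame: x ahead of the robot, y to its left, z up, the work surface at z = 0. Lengths are in m, angles in rad, forces in N, time in s.
With the tool pointing down it reaches from about 0.4 to 0.85 m from the base axis. Payload 6.9 kg.
Tool frame: the origin (TCP) lies midway between the tips of the shut fingers; the grasp point (between the pads) lies behind it (ctrl.pinch_z is the z of the grasp point in the tool frame, in m); z points along the fingers, y is the line along which they close (so a half turn about z gives the same grasp; the last joint's range is limited). The gripper opens to 85 mm and grips with 20 to 120 N. Pads are 22 mm wide; open, the fingers measure 114 mm over their backs; the gripper's body (76 mm by 85 mm) begins 54 mm behind the grasp point. The pads swing forward as they close: fully open they stand 13 mm farther back than shut.
Start: joints at [-1.091, 0.507, -0.238, 1.5, 0.126, 1.149, -0.155], TCP at [0.229, 0.582, 0.231] pointing down, gripper open.
Joint ranges: [-3.08, 3.08], [-0.24, 2.05], [-1.43, 1.35], [0, 2.5], [-1.52, 4.66], [0.17, 1.96], [-2.89, 2.89]. Speed limits (rad/s): [2.39, 2.39, 3.14, 3.14, 3.14, 3.14, 3.14].

## Interface

Orientations are given as a unit quaternion [w, x, y, z].
In Python, from station import ctrl, get_state, vision, ticket, models gives the robot as it stands. Calls block until the motion is done:
- ctrl.movep(position, orientation): joint-space move of the TCP to a pose.
- ctrl.movel(position, frame=None, max_speed=0.15): straight line of the TCP; frame=None keeps the orientation; max_speed is the mean speed in m/s.
- ctrl.set_joints(angles): joint-space move.
- ctrl.ungrasp() and ctrl.close_gripper(force=None): open the fingers fully, or close them until they stop; force is the grip in N (None keeps the last).
- ctrl.pause(seconds).
- ctrl.ik(position, orientation): joint angles nearest the present ones, or None.
- get_state(): the state.
- vision.grab_frame(name): name is "scene" or "top" or "wrist"; returns (picture, depth): 384x512x3 uint8, blue, green, red; 384x512 float32, m along the optical axis (not along the pixel's ray), 0 where there is no reading.
- vision.camera_info(name): a dict with "mtx" (3x3 intrinsics, pixels), "R" (3x3) and "t" (3): a world point X has camera coordinates R X + t; the wrist camera has in their place "hand_eye" (4x4, takes a point from camera to tool coordinates, whose origin is the TCP and whose axes are the flange's). Camera axes: x right, y down, z forward; pixel columns grow to the right and rows downward; lengths in m; the calibration is good to about 2 mm. A picture is of the moment at which its call begins: read the wrist's pose just before it. camera_info takes no time and is no camera call.
A pose or a line that the arm cannot do raises ctrl.Unreachable and nothing moves.
- ticket.close_job(): hands the job in; it is judged then, once.
Trained networks look in the newest picture that a camera, given by its name, has taken for a name from the list of things; names that differ only in an ending like _2 or _b are one class to them, and where a whole thing is asked for, a point or a joint stands for the part that bears it (a point fixed in the world has none). Each returns a list of dicts, best first, with "p" (0 to 1); they miss things now and then, are a little off and sometimes report something else, mostly with a low value. They report only what shows in the picture. A call takes as long as a camera call. They do not tell look-alikes from the thing itself.
- models.recognise(camera, target): "point" ([column, row] in pixels, amid what is visible of it).
- models.masks_of(camera, target): "mask" (384x512 bool, what is visible of it) and "point" ([column, row] in pixels, amid what is visible of it).
The state is a dict: "time": time; "qpos": joint angles; "qd": joint speeds; "tau": joint torques, N m; "tcp_pos": TCP position; "eef_rot": TCP orientation; "contact_force": force on the tool from outside, world axes, zero at the start; "wrist_torque": the same for the moment, N m; "width": finger opening in m; "gripper_force": force on a finger pad.
Only numpy, scipy, OpenCV 4.12 (cv2) and the standard library are available. Lean on these libraries where they do the work, as an engineer would, in place of code of your own. Each camera call takes 0.05 s, during which the arm holds its last target. There are 200 camera calls.

## Working session

There is one attempt and no reset: what is moved stays moved. The work goes in short steps, each a Python script; the robot and the scene stay as the last script left them, time stands still between calls to the robot, and variables do not carry over. Pictures are saved under pics/ and viewed, at most 10 in all, crops included, and the job is handed in when it is done.

```bash
ls; mkdir -p pics; python3 - <<'E'
from station import ctrl,get_state,vision,models
import cv2,numpy as np
s=get_state();print(s['time'],s['tcp_pos'],s['eef_rot'],ctrl.pinch_z)
ims=[]
for c in("scene","top"):
    im,d=vision.grab_frame(c);np.savez(f"{c}.npz",im=im,d=d);ims.append(im)
    K=vision.camera_info(c);print(c,K)
    for t in("press","lever","lever_grip","tin","lid"):
        for r in models.masks_of(c,t)[:3]:
            m=r['mask'];u,v=map(int,r['point']);print(c,t,round(r['p'],2),u,v,m.sum(),end=' ')
            mm=m&(d>0)
            if mm.sum():
                vv,uu=np.nonzero(mm);z=d[mm];P=np.linalg.inv(K['mtx'])@np.array([uu*z,vv*z,z]);X=K['R'].T@(P-np.array(K['t']).reshape(3,1));print(np.median(X,1).round(3),np.percentile(X,3,axis=1).round(3),np.percentile(X,97,axis=1).round(3))
cv2.imwrite("pics/a.png",cv2.resize(ims[0],(800,600)));cv2.imwrite("pics/b.png",cv2.resize(ims[1],(800,600)))
E
```

```text
pics
0.0 [0.22870692 0.58109529 0.23043434] [-1.42458989e-04  1.86302686e-01  9.82491982e-01 -8.90907609e-04] -0.0187
scene {'mtx': array([[497.31931206,   0.        , 259.49722894],
       [  0.        , 497.31931206, 192.90241826],
       [  0.        ,   0.        ,   1.        ]]), 'R': array([[ 0.02987804,  0.99942409, -0.01608726],
       [ 0.66130096, -0.03183322, -0.74944492],
       [-0.74952541,  0.01175342, -0.66187122]]), 't': array([-0.0394185 , -0.22281853,  1.90909254])}
scene press 0.73 264 242 3373 [0.647 0.037 0.022] [ 0.42  -0.023  0.014] [0.698 0.107 0.296]
scene lever 0.84 264 204 797 [0.65  0.037 0.237] [0.633 0.021 0.094] [0.658 0.114 0.301]
scene lever 0.57 271 215 80 [0.542 0.058 0.088] [0.517 0.049 0.081] [0.564 0.07  0.091]
scene lever 0.3 410 221 6666 [0.662 0.432 0.156] [0.515 0.353 0.008] [0.679 0.527 0.184]
scene lever_grip 0.69 263 200 743 [0.65  0.036 0.245] [0.638 0.021 0.1  ] [0.658 0.114 0.301]
scene tin 0.89 211 227 821 [ 0.559 -0.112  0.074] [ 0.509 -0.146  0.007] [ 0.572 -0.081  0.092]
scene tin 0.63 273 219 173 [0.551 0.057 0.081] [0.525 0.017 
[... 848 characters left out ...]
lever 0.75 237 145 353 [0.642 0.041 0.293] [0.627 0.018 0.107] [0.656 0.115 0.303]
top lever_grip 0.74 232 147 369 [0.642 0.041 0.293] [0.627 0.018 0.104] [0.657 0.113 0.303]
top tin 0.96 285 198 453 [ 0.532 -0.115  0.089] [ 0.501 -0.148  0.019] [ 0.566 -0.083  0.093]
top tin 0.73 198 189 80 [0.565 0.166 0.05 ] [0.552 0.152 0.038] [0.581 0.181 0.054]
top tin 0.62 239 198 269 [0.536 0.037 0.087] [0.513 0.013 0.024] [0.562 0.062 0.092]
top lid 0.72 233 196 208 [0.54  0.039 0.088] [0.519 0.017 0.084] [0.562 0.062 0.092]
top lid 0.7 279 197 379 [ 0.535 -0.118  0.089] [ 0.505 -0.148  0.084] [ 0.565 -0.087  0.094]
top lid 0.47 195 188 110 [0.572 0.169 0.051] [0.554 0.152 0.047] [0.588 0.187 0.055]
```

View pics/a.png

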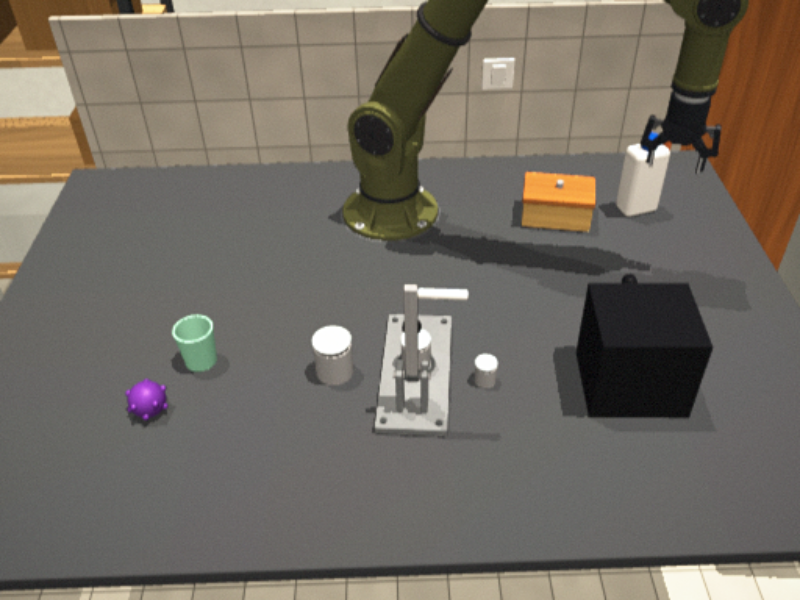

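View pics/b.png

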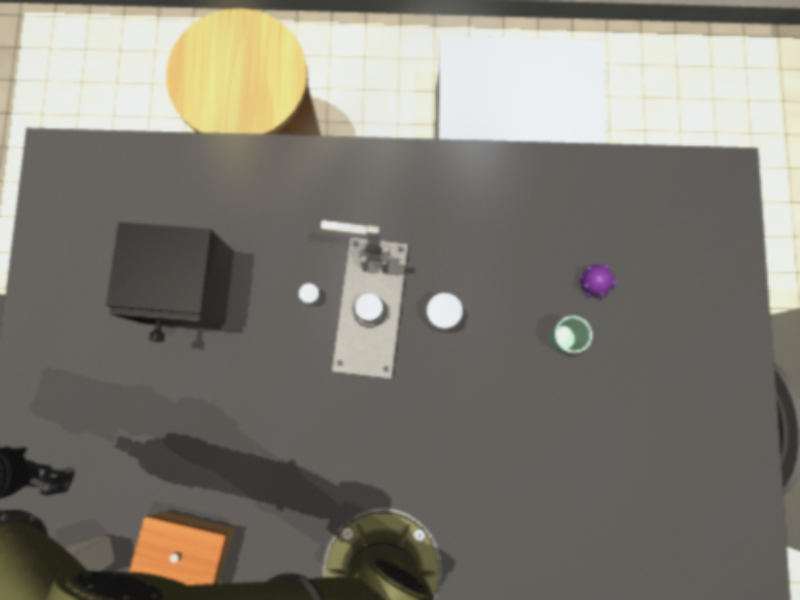

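Candidate tins in the scene picture (800x600): large (333,355), one in the press (415,345), small (485,370). The middle one stands in the press, and its measured width of about 50 to 56 mm fits 56 mm. I'll confirm this in a crop and fit the press pose.

```bash
python3 - <<'E'
from station import vision,models
import cv2,numpy as np
for c in("top","scene"):
    f=np.load(c+".npz");im,d=f['im'],f['d'];K=vision.camera_info(c)
    vision.grab_frame(c)
    vv,uu=np.indices(d.shape);P=np.linalg.inv(K['mtx'])@np.array([(uu*d).ravel(),(vv*d).ravel(),d.ravel()]);X=(K['R'].T@(P-np.array(K['t']).reshape(3,1))).T.reshape(*d.shape,3)
    m=models.masks_of(c,"press")[0]['mask']&(d>0)
    pl=m&(abs(X[...,2]-.02)<.006)
    print(c,"plate",pl.sum(),cv2.minAreaRect(X[pl][:,:2].astype(np.float32)*1000),np.median(X[pl][:,2]))
    box=(X[...,2]>.27)&(abs(X[...,0]-.64)<.06)&(X[...,1]>-.02)&(X[...,1]<.15)&(d>0)
    h=X[box];print("handle n",len(h),h.min(0).round(3),h.max(0).round(3))
    hh=h[(h[:,1]>.05)]
    print("hfit",np.polyfit(hh[:,1],hh[:,0],1),"mean",hh.mean(0),np.percentile(hh[:,2],[5,50,95]))
    t=(X[...,2]>.078)&(X[...,2]<.1)&(abs(X[...,0]-.54)<.05)&(abs(X[...,1]-.04)<.05)&(d>0)
    q=X[t];print("tin top",len(q),cv2.minEnclosingCircle(q[:,:2].astype(np.float32)*1000),np.median(q[:,2]))
    if c=="scene": cv2.imwrite("pics/c.png",cv2.resize(im[165:285,190:350],(800,600),interpolation=cv2.INTER_CUBIC))
E
```

```text
top plate 2653 ((549.7181396484375, 38.45234298706055), (130.01840209960938, 298.9339904785156), 84.31204986572266) 0.02067727363347701
handle n 226 [0.636 0.02  0.272] [0.659 0.119 0.308]
hfit [0.10619822 0.63927743] mean [0.64823921 0.08438726 0.29569443] [0.29155163 0.29601902 0.2993971 ]
tin top 235 ((539.2345581054688, 39.456642150878906), 27.66358184814453) 0.08753982915429265
scene plate 2232 ((550.7639770507812, 41.309688568115234), (130.07135009765625, 304.3330383300781), 84.37909698486328) 0.02029706253620222
handle n 317 [0.639 0.021 0.271] [0.663 0.122 0.307]
hfit [0.08647297 0.64584814] mean [0.65326063 0.08572033 0.29331538] [0.2860397  0.29436352 0.29802114]
tin top 98 ((539.2493286132812, 42.588279724121094), 28.708702087402344) 0.08720269437175698
```

View pics/c.png

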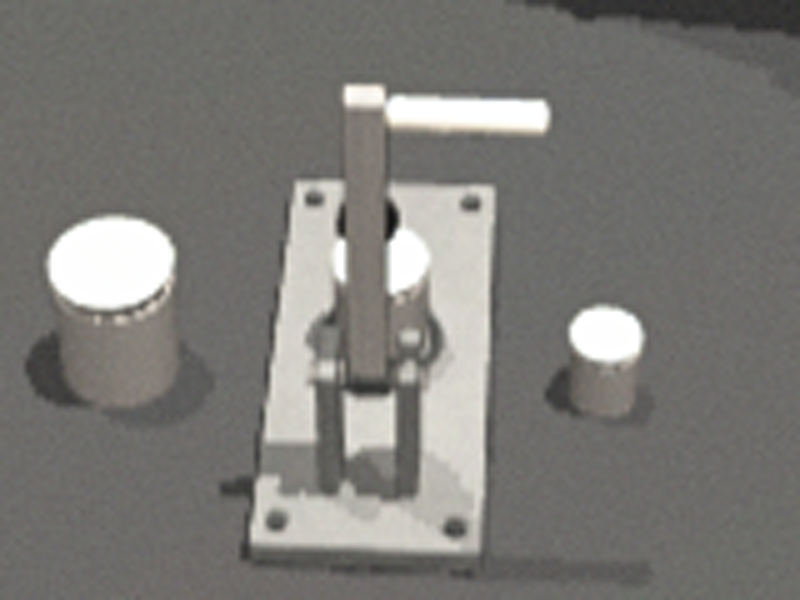

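The crop shows the tin in the press at crop (380,275), mid-sized between the large one (112,300) and the small one (605,360). It is the only tin under the lever, so it is the target. Next I'll grip the handle from above.

```bash
cat > h.py <<'E'
from station import ctrl,get_state,vision,ticket,models
import numpy as np,cv2
from scipy.spatial.transform import Rotation as Ro
yaw=-0.0985
ex=np.array([np.cos(yaw),np.sin(yaw),0]);ey=np.array([-ex[1],ex[0],0]);O=np.array([.570,.0378,0])
def W(x,y,z): return O+ex*x+ey*y+np.array([0,0,z])      # press -> world, m
def quat(yax):
    z=np.array([0,0,-1.]);q=Ro.from_matrix(np.c_[np.cross(yax,z),yax,z]).as_quat();return q[[3,0,1,2]]
def tcp(p): return p+np.array([0,0,ctrl.pinch_z])         # TCP for grasp point p, tool down (pinch behind TCP)
def handle(a,r=.19): return W(.075-r*np.sin(a),.053,.099+r*np.cos(a))
def st(tag=''):
    s=get_state();print(tag,round(s['time'],2),s['tcp_pos'].round(4) if hasattr(s['tcp_pos'],'round') else s['tcp_pos'],'F',np.round(s['contact_force'],1),'w',round(s['width'],4),'g',np.round(s['gripper_force'],1));return s
E
python3 - <<'E'
from h import *
s=st();p=np.array(s['tcp_pos']);up=tcp(handle(0))+[0,0,.09]
best=None
for sg in(1,-1):
    q=quat(sg*ex);j=ctrl.ik(up,q);print(sg,None if j is None else np.round(j,2))
    for a in(0,.8,1.6):
        k=ctrl.ik(tcp(handle(a)),q);print('  ',None if k is None else np.round(k,2))
    if j is not None:
        c=np.abs(np.array(j)-s['qpos']).max()
        if best is None or c<best[0]: best=(c,q,sg)
for sg in(1,-1):
    k=ctrl.ik(tcp(W(-.03,0,.06)),quat(sg*ey));print('tin',sg,None if k is None else np.round(k,2))
print(best)
ctrl.movel(p+[0,0,.12]);ctrl.movep(up,best[1]);st()
im,d=vision.grab_frame("wrist");cv2.imwrite("pics/d.png",im)
E
```

```text
0.8 [0.2288 0.5816 0.2313] F [-0.3 -0.1 -0.1] w 0.0852 g 0.0
1 [-0.27  0.5   0.2   1.17 -0.09  1.48 -0.19]
   [-0.28  0.53  0.21  1.35 -0.11  1.27 -0.17]
   [-0.41  0.37  0.25  1.8  -0.11  0.98 -0.21]
   [-0.38  0.49  0.16  2.1  -0.14  0.57 -0.22]
-1 [ 0.09  0.52 -0.49  1.16  0.24  1.51  2.69]
   [ 0.13  0.56 -0.54  1.34  0.29  1.31  2.63]
   [ 0.14  0.4  -0.53  1.79  0.23  1.02  2.56]
   [ 0.12  0.53 -0.56  2.09  0.46  0.65  2.28]
tin 1 [-0.01  0.61 -0.16  1.95  0.17  0.6   1.19]
tin -1 [-0.38  0.65  0.41  1.95 -0.42  0.63 -1.37]
(np.float64(0.8216632829496004), array([0.        , 0.74106032, 0.67143846, 0.        ]), 1)
 4.08 [0.6496 0.0849 0.3602] F [-0.3  0.1 -0.4] w 0.0852 g 0.0
```

View pics/d.png

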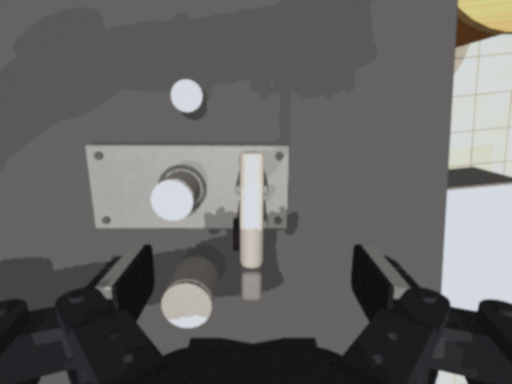

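The wrist picture shows the handle at column 251, rows 152-225, centred between the fingers (about column 253). I'll descend, grip it and start the swing.

```bash
python3 - <<'E'
from h import *
ctrl.movel(tcp(handle(0)));st('down')
ctrl.close_gripper(force=50);s=st('grip')
for a in np.linspace(0,1.57,11)[1:4]:
    ctrl.movel(tcp(handle(a)),max_speed=.1);st(round(a,2))
E
```

```text
down 4.88 [0.6503 0.0833 0.2713] F [-0.3  0.2 -0.1] w 0.0855 g 0.0
grip 5.53 [0.6493 0.0833 0.2706] F [-4.6 -0.2  4.8] w 0.0145 g 48.7
0.16 5.97 [0.6215 0.086  0.2696] F [ 1.3 -0.4  8.2] w 0.0142 g 49.3
0.31 6.42 [0.5927 0.0889 0.2626] F [ 0.1 -0.7  9.6] w 0.0142 g 50.6
0.47 6.88 [0.565  0.0916 0.2504] F [ 1.3 -0.9  7.5] w 0.0138 g 51.8
```

```bash
python3 - <<'E'
from h import *
for a in np.linspace(0,1.57,11)[4:]:
    ctrl.movel(tcp(handle(a)),max_speed=.1);st(round(a,2))
im,d=vision.grab_frame("scene");cv2.imwrite("pics/e.png",cv2.resize(im[150:270,190:350],(800,600),interpolation=cv2.INTER_CUBIC))
E
```

```text
0.63 7.33 [0.5398 0.094  0.2343] F [ 3.5 -1.1  2. ] w 0.0144 g 52.7
0.78 7.78 [0.517  0.0963 0.2149] F [ 4.3 -0.3  1.9] w 0.0144 g 53.2
0.94 8.22 [0.4974 0.0982 0.1921] F [ 4.7 -0.5  1.3] w 0.0146 g 53.9
1.1 8.68 [0.4816 0.0998 0.1666] F [ 4.6 -0.4  1.6] w 0.0144 g 54.5
1.26 9.12 [0.4702 0.101  0.1395] F [ 2.  -0.9  5.2] w 0.0145 g 56.0
1.41 9.57 [0.4627 0.1017 0.1105] F [ 1.2 -0.1  4.1] w 0.014 g 57.8
1.57 10.03 [0.4596 0.102  0.0806] F [-2.3  1.3  6. ] w 0.0142 g 59.2
```

View pics/e.png

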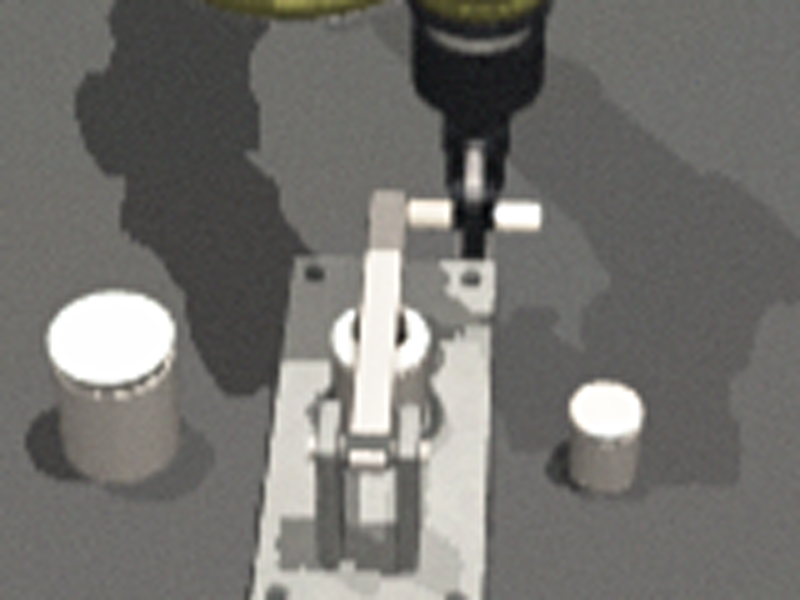

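The lever is near level with its pad on the lid (crop 380,335). I'll press on in small steps until the force shows the stop.

```bash
python3 - <<'E'
from h import *
p=tcp(handle(1.57))
for k in range(1,8):
    ctrl.movel(p-[0,0,.002*k],max_speed=.03);s=st(k)
    if s['contact_force'][2]>30: break
ctrl.pause(.3);st()
E
```

```text
1 10.32 [0.4595 0.102  0.079 ] F [-3.6  0.   7.4] w 0.0143 g 59.3
2 10.57 [0.4595 0.102  0.0771] F [-4.2  0.3  7.4] w 0.0142 g 59.4
3 10.82 [0.4594 0.102  0.0749] F [-2.1  0.1  6.5] w 0.0139 g 60.1
4 11.07 [0.4594 0.1021 0.074 ] F [-6.1  0.3 21.8] w 0.0144 g 61.4
5 11.32 [0.4595 0.1021 0.0734] F [-10.5  -1.2  41.6] w 0.0145 g 63.3
 11.62 [0.4595 0.1021 0.0734] F [-10.7  -0.3  41.7] w 0.0143 g 63.3
```

The force jumped at TCP z of 0.074, so the lever is at its stop. I'll swing it back, release it and check the lid height.

```bash
python3 - <<'E'
from h import *
for a in np.linspace(1.57,0,9):
    ctrl.movel(tcp(handle(a)),max_speed=.12)
st('top');ctrl.ungrasp();ctrl.pause(.3);ctrl.movel(tcp(handle(0))+[0,0,.08]);st('clear')
im,d=vision.grab_frame("scene");K=vision.camera_info("scene")
vv,uu=np.indices(d.shape);P=np.linalg.inv(K['mtx'])@np.array([(uu*d).ravel(),(vv*d).ravel(),d.ravel()]);X=(K['R'].T@(P-np.array(K['t']).reshape(3,1))).T.reshape(*d.shape,3)
t=(X[...,2]>.07)&(X[...,2]<.1)&(np.hypot(X[...,0]-.54,X[...,1]-.0407)<.024)&(d>0);print('lid z',np.percentile(X[t][:,2],[25,50,75]),t.sum())
h=X[(X[...,2]>.27)&(X[...,2]<.31)&(abs(X[...,0]-.64)<.06)&(X[...,1]>.05)&(X[...,1]<.15)&(d>0)];print('handle',len(h),h.mean(0) if len(h) else 0)
cv2.imwrite("pics/f.png",cv2.resize(im[120:270,170:370],(800,600),interpolation=cv2.INTER_CUBIC))
E
```

```text
top 15.54 [0.649  0.0833 0.2699] F [-5.   1.   5.7] w 0.0143 g 51.9
clear 17.21 [0.6495 0.0832 0.3494] F [0.7 0.8 0.3] w 0.0852 g 0.0
lid z [0.08074239 0.08246742 0.08338383] 52
handle 185 [0.65355701 0.08601615 0.29352286]
```

View pics/f.png

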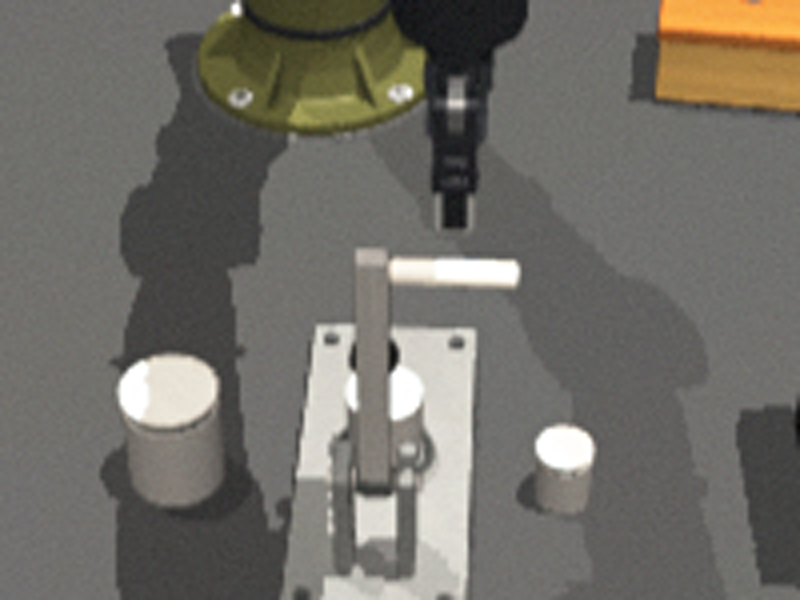

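The lid top fell from z 0.0875 to 0.0825, so it is home, and the lever is upright again (crop 375,370). Next is the tin, gripped along the press's y with the camera on the robot side.

```bash
python3 - <<'E'
from h import *
q=quat(ey)
ctrl.movel(tcp(W(-.06,.03,.37)),max_speed=.2)
ctrl.movep(tcp(W(-.03,.0015,.20)),q);st()
for z in(.12,.09,.058):
    s0=st();ctrl.movel(tcp(W(-.03,.0015,z)),max_speed=.1)
    if np.linalg.norm(get_state()['contact_force'])>8: break
st('at')
im,d=vision.grab_frame("scene");cv2.imwrite("pics/g.png",cv2.resize(im[120:270,170:370],(800,600),interpolation=cv2.INTER_CUBIC))
E
```

```text
19.47 [0.5408 0.0423 0.1813] F [0.2 0.7 0. ] w 0.085 g 0.0
 19.47 [0.5408 0.0423 0.1813] F [0.2 0.7 0. ] w 0.085 g 0.0
 20.42 [0.5407 0.0423 0.1018] F [-0.2  0.8  0.2] w 0.0852 g 0.0
 20.87 [0.5404 0.0423 0.0715] F [ 0.9 -0.7  0.2] w 0.0856 g 0.0
at 21.33 [0.5405 0.0422 0.0396] F [-0.2 -0.9 -0.2] w 0.0851 g 0.0
```

View pics/g.png

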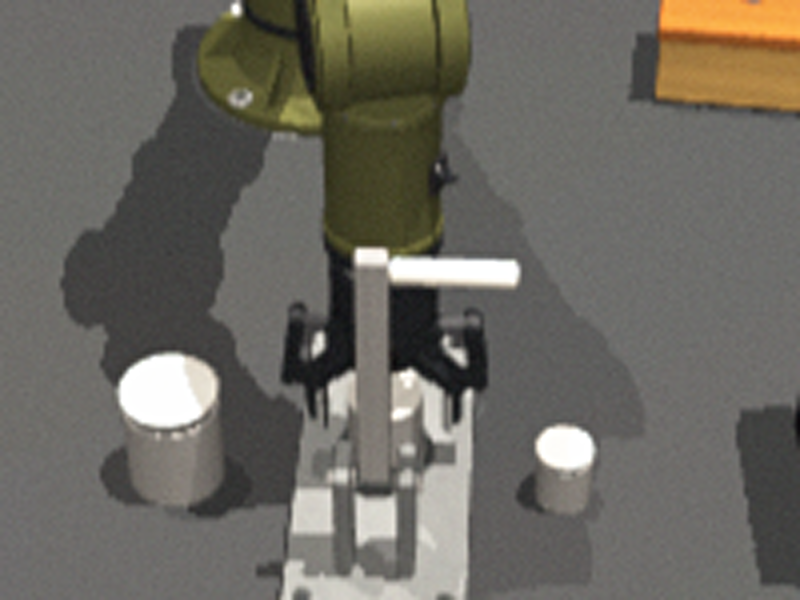

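The fingers straddle the tin (crop 315-460, 400), and the lever is untouched. I'll grip and lift.

```bash
python3 - <<'E'
from h import *
ctrl.close_gripper(force=45);s=st('grip');p=np.array(s['tcp_pos'])
ctrl.movel(p+[0,0,.02],max_speed=.05);st()
ctrl.movel(p+[0,0,.15],max_speed=.1);ctrl.pause(.8);st('up')
im,d=vision.grab_frame("scene");cv2.imwrite("pics/h.png",cv2.resize(im[90:270,150:390],(800,600),interpolation=cv2.INTER_CUBIC))
E
```

```text
grip 21.77 [0.5407 0.0422 0.0401] F [-0.9  0.   5.5] w 0.0551 g 47.0
 22.34 [0.5407 0.0423 0.0603] F [ 0.7 -0.3 -1.9] w 0.0552 g 47.8
up 24.59 [0.5407 0.0422 0.1902] F [-0.   0.1 -2. ] w 0.0551 g 47.8
```

View pics/h.png

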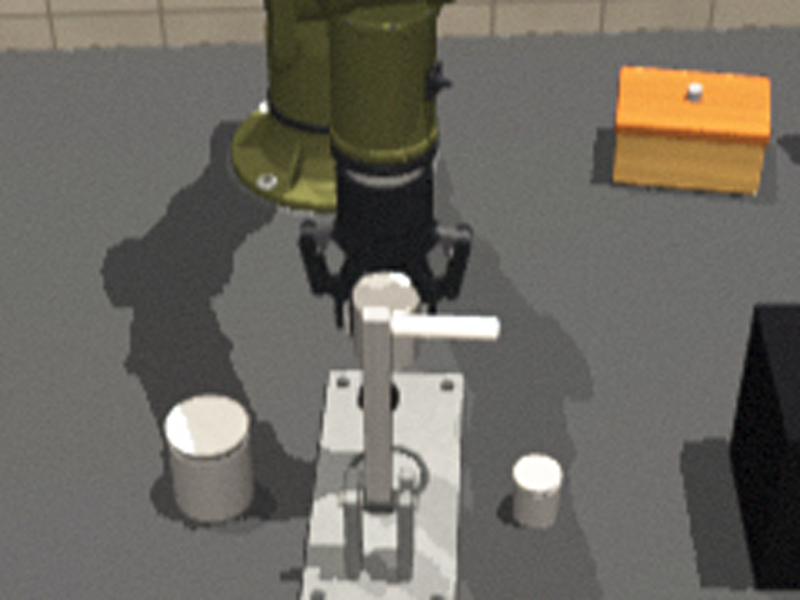

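The tin is held level at crop (385,310), clear of the upright lever, and the press rim below it is empty. I'm handing in.

```bash
python3 -c "
from station import ticket;print(ticket.close_job())"
```

```text
the job is handed in; nothing more can be done
None
```

The lid is pressed home and the lever is back up. The tin is held level about 15 cm above the press's base plate, and the job is handed in; it gave no verdict back.

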